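# Set the roller press gap with a feeler blade

## Task

Set the little roller press to the wide feeler blade: pick that blade up by its wooden handle, lay it on the bed in front of the roller (the side where the bed is longer) and slide it nose first, straight in under the roller, feeling it drag as the sprung roller rides up onto it, without forcing the roller higher. Stop when the nose stands about 3 cm out beyond the roller's far side, then let go and leave the blade lying flat in the gap. Leave the slim blade where it lies.

Things in the scene. Friction and masses are not known exactly. Their poses are not given: they have to be found in the camera images.
- wide_blade_grip (a point): Centre of the wooden handle of the WIDE feeler blade (loose, 0.26 kg). Handle 60 mm long (x), 20 wide (y), 50 tall, its foot level with the blade's: this point is 25 mm above what it lies on. x points to the nose, 150 mm ahead; z up. Steel 30 to 150 mm ahead, 40 wide, 8 thick, top bevelled to 3 mm over the last 25. Starts flat on the table, nose roughly to world +y.
- slim_blade_grip (a point): Centre of the handle of the SLIM feeler blade, which is to be left alone: loose, with the same handle, length and axes as the wide one, but its steel is only 20 mm wide and 4 mm thick, so that it would pass loosely under the roller.
- gap (a point): On the press bed's top, straight below the middle of the roller's axis. x: feed direction, roughly world +y; y along the roller; z up. Press fixed; bed flat, 30 mm high, 190 wide (y), reaching 160 in front (-x, where the blade enters) and 85 behind. Side frames: inner faces at y +-73 mm, x +-20 mm, joined by a bar above; 141 mm high over the knobs on top.
- roller (a joint): Rise of the roller in m: 0 at rest, 0.002 on the wide blade, stop at 0.012. Aluminium roller, 36 mm diameter, 140 mm long, which does not turn; at rest its underside is 6 mm above the bed. Light springs: about 4.5 N starts it rising, 0.4 N more per mm; the wide blade drags with some 3 to 10 N.
Not all that is in view belongs to the job. Leave any black look-alike of the part that bears wide_blade_grip alone.

How it is judged:
By the outcome, as a careful person would: the job done as asked, in the order asked, and still so for the second after the job is handed in, with the robot touching nothing.
It also fails if it takes over 38 s, if anything falls off the work surface, if the arm or the gripper's body presses on something with over 40 N, if the wrist force passes 120 N, or if a joint passes its speed limit or range.

## Robot

A 6-joint arm with a two-finger parallel gripper is mounted at the origin on the work surface. World frame = base frame: x ahead of the robot, y to its left, z up, the work surface at z = 0. Lengths are in m, angles in degrees, forces in N, time in s.
With the tool pointing down it reaches from about 0.325 to 0.75 m from the base axis. Payload 7.6 kg.
Tool frame: the origin (TCP) lies midway between the tips of the shut fingers; the grasp point (between the pads) lies 19 mm behind it; z points along the fingers, y is the direction in which the jaws open and shut (so a half turn about z gives the same grasp; the last joint's range is limited). The gripper opens to 85 mm and grips with 20 to 120 N. Pads are 22 mm wide; open, the fingers measure 114 mm over their backs; the gripper's body (76 mm by 85 mm) begins 54 mm behind the grasp point. The pads swing forward as they close: fully open they stand 13 mm farther back than shut.
Start: joints at [-76.794, 2.991, 80.254, -0, 96.75, -4.028], TCP at [0.156, -0.501, 0.231] pointing down, gripper open.
Joint ranges: [-166.34, 166.34], [-52.06, 124.39], [6.96, 135.62], [-60.46, 240.46], [14.63, 156.25], [-167.68, 167.68]. Speed limits (degrees/s): [147.25, 147.25, 172.46, 180, 180, 180].

## Interface

Orientations are given as [roll, pitch, yaw] about the fixed x, y, z axes, in that order (R = Rz(yaw) Ry(pitch) Rx(roll)).
In Python, from bench import sensors, optics, order gives the robot as it stands. The module is installed in compiled form; this text tells all that it offers.
- The arm moves only by the tool send_rows, never from a script. Its argument "motion" is text: rows parted by semicolons, each of 7 numbers parted by spaces: the shift along the tool's x, y, z in cm, then the turn, a rotation vector about the tool's x, y, z in rad, then the closure, from -1 (fully open) to 1 (shut), so that 0 is half open. In form: dx dy dz wx wy wz grip; .... A call has exactly 5 rows; each row shifts and turns the commanded pose from where the row before left it, along the tool's axes as they then stand; what a row does not reach is not made up. A row lasts 1/8 s, in which the tool goes at most 62.5 mm and 10.7 degrees, less where a joint would pass 70% of its speed; a pose out of reach is approached as far as the arm can. A call is refused whole if a number of a shift passes 6.25 or a number of a turn 0.188, either way. A call with a gripper value outside its range is refused whole. The fingers move at their own pace and stop on an object; "newtons" is the grip in N (left out, the last holds). Time passes only in rows, so rows that do not move let the fingers close, or fill a call up. It gives the time, the measured TCP pose, the force and the opening at its end, in the units of the state.
- sensors.state(): the state, without advancing time (a new reading comes with each control period).
- optics.get_image(name): name is "scene" or "top" or "wrist"; returns the picture (420x560x3 uint8, red, green, blue); there is no depth.
- optics.camera_params(name): a dict with "intrinsics" (3x3 intrinsics, pixels), "xyz" and "orientation" of the camera in the world; the wrist camera has in their place "tool_from_camera" (4x4, takes a point from camera to tool coordinates, whose origin is the TCP and whose axes are the flange's). Camera axes: x right, y up, looking along -z (the intrinsics and any distortion apply to the point x, -y, -z); pixel columns grow to the right and rows downward; lengths in m; the calibration is good to about 2 mm. A picture is of the moment at which its call begins: read the wrist's pose just before it. camera_params takes no time and is no camera call.
- order.close_job(): hands the job in, once; it reports no verdict.
The state is a dict: "time": time; "joints": joint angles; "qvel": joint speeds; "effort": joint torques, N m; "tool_pos": TCP position; "tcp_rot": TCP orientation; "contact_force": force on the tool from outside, world axes, zero at the start; "torque": the same for the moment, N m; "opening": opening from 0.0 (shut) to 1.0 (fully open).
Only numpy, scipy, OpenCV 4.12 (cv2) and the standard library are available. Lean on these libraries where they do the work, as an engineer would, in place of code of your own. Each camera call takes 0.05 s, during which the arm holds its last target.

## Working session

There is one attempt and no reset: what is moved stays moved. The work goes in short steps, Python scripts to look and compute and a tool call to move; the robot and the scene stay as the last step left them, time stands still between calls to the robot, and variables do not carry over. Pictures are saved under pics/ and viewed, and the job is handed in when it is done.

Besides the shell and the picture viewer there is one more tool, called after "Request:" as name(argument=value, ...), one argument or row to a line, values as JSON. send_rows: Moves the arm, as the interface text tells. Its arguments: {"type":"object","properties":{"motion":{"type":"string"},"newtons":{"type":"number"}},"required":["motion"]}

```bash
mkdir -p pics; python3 - <<'E'
from bench import sensors, optics
import cv2
print(sensors.state())
for n in ("scene","top","wrist"):
    p=optics.camera_params(n); print(n,p)
for n in ("scene","top"):
    cv2.imwrite(f"pics/{n}0.png",optics.get_image(n)[:,:,::-1])
E
```

```text
{'time': 0.0, 'joints': array([-7.67959120e+01,  3.02800825e+00,  8.03141897e+01, -2.87916647e-04,
        9.67490588e+01, -4.02633211e+00]), 'qvel': array([-0.02831719, -0.0428485 , -0.01118047,  0.02659141,  0.09538186,
       -0.00391281]), 'effort': array([-9.78190801e-04, -3.81665540e+01, -3.60190094e+01, -1.71318870e-04,
        6.09702693e-03,  3.52953089e-05]), 'tool_pos': array([ 0.1554775 , -0.50113087,  0.2304549 ]), 'tcp_rot': array([-1.79908948e+02, -6.12230982e-03,  1.72303816e+01]), 'contact_force': array([0.2208348 , 0.69168783, 0.19094674]), 'torque': array([ 0.01431521, -0.00581707,  0.07638915]), 'opening': 0.997880084082452}
scene {'intrinsics': array([[472.02583511,   0.        , 278.12943629],
       [  0.        , 472.02583511, 209.71141716],
       [  0.        ,   0.        ,   1.        ]]), 'xyz': array([0.87421921, 0.67776686, 0.64558197]), 'orientation': array([ 54.8533494 ,   0.34524627, 149.11090397])}
top {'intrinsics': array([[453.09552161,   0.        , 286.5428949 ],
       [  0.        , 453.09552161, 205.73611454],
       [  0.        ,   0.        ,   1.        ]]), 'xyz': array([ 0.34379106, -0.01776966,  0.86299421]), 'orientation': array([  7.67334928,  -1.90666409, -90.16694843])}
wrist {'intrinsics': array([[305.72689756,   0.        , 284.02424766],
       [  0.        , 305.72689756, 214.09909459],
       [  0.        ,   0.        ,   1.        ]]), 'tool_from_camera': array([[ 1.51300972e-03,  9.62207050e-01,  2.72314713e-01,
         6.98978849e-02],
       [ 9.99998632e-01, -1.27391074e-03, -1.05481540e-03,
        -6.84008245e-05],
       [-6.68046175e-04,  2.72315937e-01, -9.62207662e-01,
        -1.42010525e-01],
       [ 0.00000000e+00,  0.00000000e+00,  0.00000000e+00,
         1.00000000e+00]])}
```

View pics/scene0.png

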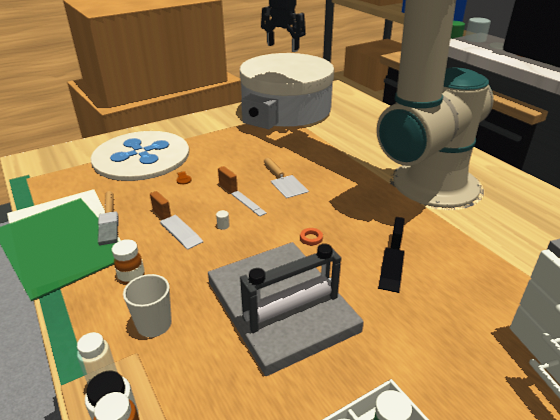

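View pics/top0.png

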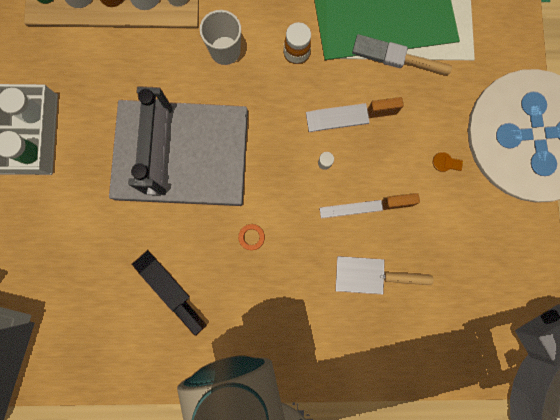

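Top view: the wide blade's handle is at about (386,107) and its nose at (307,121). The slim blade is at (400,201), the press at (112–247, 101–204) with its longer side to the right (-y), and the black look-alike at (168,290). I'll zoom in for accurate pixel positions.

```bash
python3 - <<'E'
import cv2
im=cv2.imread("pics/top0.png")
a=cv2.resize(im[85:145,295:415],None,fx=6.6,fy=6.6,interpolation=cv2.INTER_CUBIC);cv2.imwrite("pics/z1.png",a)
b=cv2.resize(im[80:215,100:260],None,fx=4.4,fy=4.4,interpolation=cv2.INTER_CUBIC);cv2.imwrite("pics/z2.png",b)
s=cv2.imread("pics/scene0.png")
b=cv2.resize(s[235:375,200:370],None,fx=4.2,fy=4.2,interpolation=cv2.INTER_CUBIC);cv2.imwrite("pics/z3.png",b)
E
```

```text
(no output)
```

View pics/z1.png

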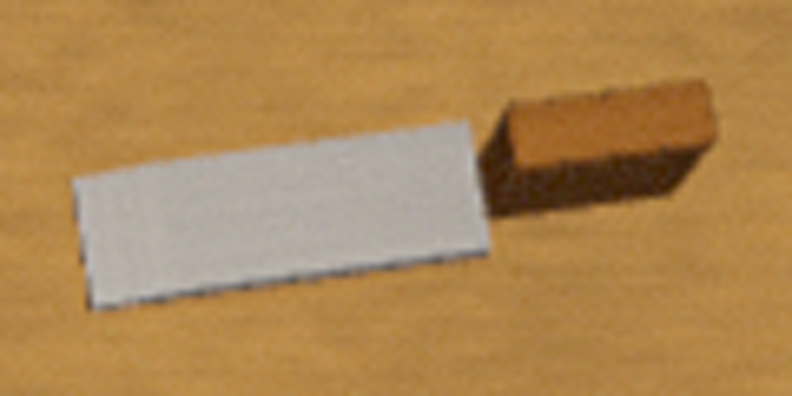

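View pics/z2.png

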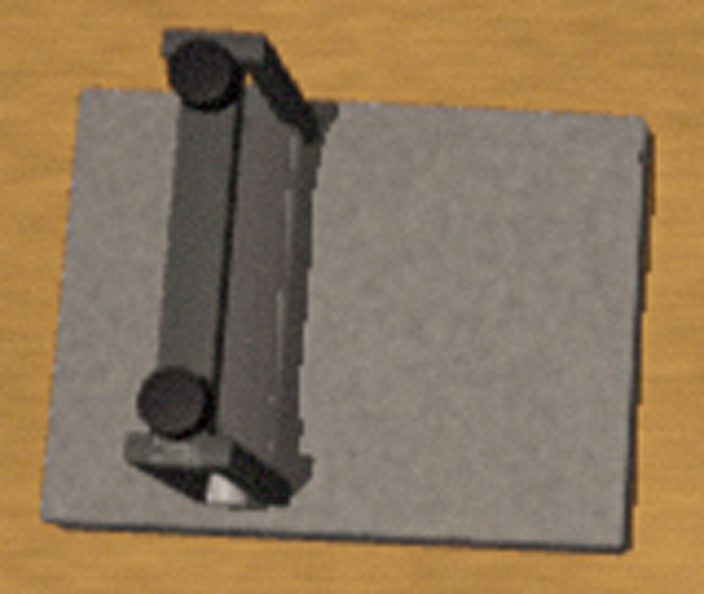

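View pics/z3.png

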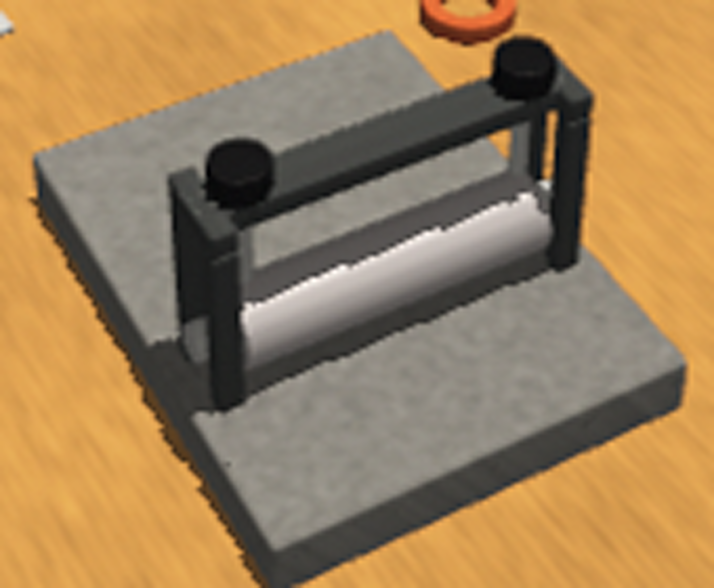

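```bash
cat > h.py <<'E'
import numpy as np
from bench import sensors, optics
from scipy.spatial.transform import Rotation as R
from scipy.optimize import least_squares
def campose(n,st=None):
    p=optics.camera_params(n);K=np.array(p["intrinsics"])
    if n=="wrist":
        T=np.eye(4);T[:3,:3]=R.from_euler("xyz",st["tcp_rot"],degrees=True).as_matrix();T[:3,3]=st["tool_pos"]
        T=T@np.array(p["tool_from_camera"]);return K,T[:3,:3],T[:3,3],p
    return K,R.from_euler("xyz",p["orientation"],degrees=True).as_matrix(),np.array(p["xyz"]),p
def proj(c,X):
    K,Rm,t,_=c
    q=(np.atleast_2d(X)-t)@Rm
    q=q*[1,-1,-1]; q=q/q[:,2:]
    return (q@K.T)[:,:2]
def back(c,uv,z):
    K,Rm,t,_=c
    uv=np.atleast_2d(uv).astype(float);d=np.c_[uv,np.ones(len(uv))]@np.linalg.inv(K).T
    d=(d*[1,-1,-1])@Rm.T
    return t+d*((z-t[2])/d[:,2])[:,None]
def place(L,p,z0=0):
    x,y,a=p;c,s=np.cos(a),np.sin(a);L=np.array(L,float)
    return np.c_[x+c*L[:,0]-s*L[:,1],y+s*L[:,0]+c*L[:,1],L[:,2]+z0]
def fit(obs,p0,z0=0):
    f=lambda p:np.concatenate([(proj(c,place(L,p,z0))-uv).ravel() for c,L,uv in obs])
    r=least_squares(f,p0);return r.x,[np.round(proj(c,place(L,r.x,z0))-uv,1).tolist() for c,L,uv in obs]
def unz(P,f,ox,oy): return (np.array(P,float)+.5)/f-.5+[ox,oy]
E
cat > m.py <<'E'
from h import *
t=campose("top");s=campose("scene")
print(t[3].keys())
B=[(.085,-.095,.03),(-.16,-.095,.03),(-.16,.095,.03),(.085,.095,.03)]
ut=unz([(82,90),(645,118),(627,550),(43,522)],4.4,100,80)
us=unz([(275,552),(37,157),(388,32),(685,365)],4.2,200,235)
p0=[.45,.2,1.57]
for o in ([(t,B,ut)],[(s,B,us)],[(t,B,ut),(s,B,us)]):
    x,r=fit(o,p0);print("gap",x[:2],np.degrees(x[2]),r)
W=[(.15,-.02,.003),(.15,.02,.003),(.03,.02,.008),(.03,-.02,.008),(.03,-.01,.05),(.03,.01,.05),(-.03,.01,.05),(-.03,-.01,.05)]
uw=unz([(75,180),(93,308),(488,252),(468,122),(512,103),(520,165),(710,145),(703,83)],6.6,295,85)
x,r=fit([(t,W,uw)],[.45,-.2,1.57]);print("blade",x[:2],np.degrees(x[2]),r)
print(proj(s,place(W,x)))
E
python3 m.py; python3 -c "
import cv2
s=cv2.imread('pics/scene0.png')
cv2.imwrite('pics/z4.png',cv2.resize(s[180:260,140:240],None,fx=7,fy=7,interpolation=cv2.INTER_CUBIC))"
```

```text
dict_keys(['intrinsics', 'xyz', 'orientation'])
gap [0.55948836 0.19210881] 87.64093070712447 [[[-0.5, -0.4], [1.2, -0.4], [0.2, -0.0], [-0.8, 0.7]]]
gap [0.56312476 0.19407374] 87.37045780802956 [[[-0.7, 0.6], [-1.9, -0.7], [0.8, -1.0], [1.8, -0.2]]]
gap [0.56122705 0.19275877] 87.4853350794034 [[[-0.7, -1.3], [1.0, -1.1], [-0.3, -0.7], [-1.2, -0.4]], [[0.1, -0.5], [-1.4, -1.3], [1.0, -1.6], [2.2, -1.3]]]
blade [ 0.64805008 -0.23572068] 97.97593535623028 [[[-0.6, -0.2], [-0.3, -0.1], [0.3, -0.1], [-0.0, 0.2], [-1.2, 0.1], [-0.7, 0.9], [1.7, -0.1], [0.9, -0.8]]]
[[187.35849653 248.72863172]
 [203.56924022 241.19881106]
 [176.12073637 214.28727057]
 [160.50159567 220.7887702 ]
 [161.74479648 203.99804317]
 [169.75704091 200.81880361]
 [157.4228531  189.70823811]
 [149.57627898 192.67237972]]
```

View pics/z4.png

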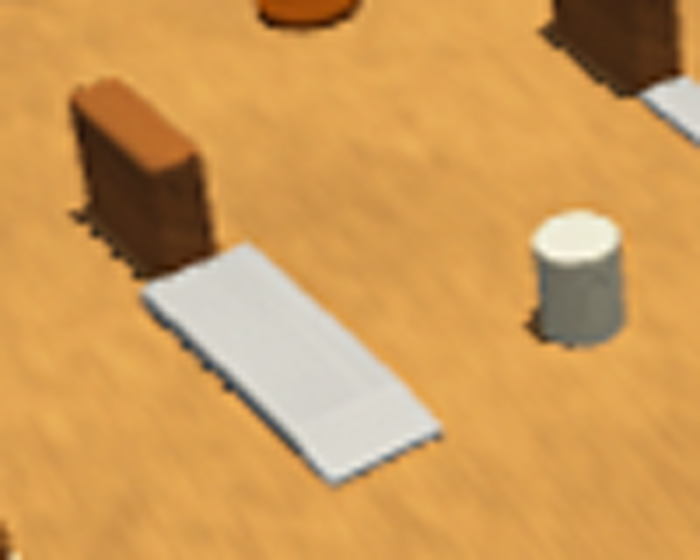

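The two cameras agree:

| Part | Position (m) | Yaw |
|---|---|---|
| Blade handle | (0.648, -0.236) | 98° |
| Gap | (0.561, 0.193) | 87.5° |

The fitted blade predicts its nose in the scene view to within 0.5 px. Next I'll plan the move to a hover above the handle.

```bash
cat > plan.py <<'E'
from h import *
def plan(target,yaw,n,grip,start=None,yaw0=None):
    st=sensors.state();p=np.array(st["tool_pos"] if start is None else start);y=st["tcp_rot"][2] if yaw0 is None else yaw0
    d=(np.array(target)-p)/n;dy=((yaw-y+180)%360-180)/n
    rows=[]
    for i in range(n):
        Rm=R.from_euler("xyz",[180,0,y+dy*i],degrees=True).as_matrix()
        v=Rm.T@d*100
        rows.append("%.2f %.2f %.2f 0 0 %.4f %g"%(*v,-np.radians(dy),grip))
    for i in range(0,n,5):print("; ".join(rows[i:i+5]))
E
python3 -c "
from plan import *
plan([.648,-.236,.15],98,10,-1)"
```

```text
5.49 -1.07 0.81 0 0 -0.1410 -1; 5.59 -0.29 0.81 0 0 -0.1410 -1; 5.57 0.50 0.81 0 0 -0.1410 -1; 5.45 1.27 0.81 0 0 -0.1410 -1; 5.21 2.03 0.81 0 0 -0.1410 -1
4.88 2.74 0.81 0 0 -0.1410 -1; 4.44 3.40 0.81 0 0 -0.1410 -1; 3.92 3.99 0.81 0 0 -0.1410 -1; 3.32 4.50 0.81 0 0 -0.1410 -1; 2.66 4.92 0.81 0 0 -0.1410 -1
```

Request:
send_rows(
  motion="5.49 -1.07 0 0 0 -0.141 -1; 5.59 -0.29 0 0 0 -0.141 -1; 5.57 0.50 0 0 0 -0.141 -1; 5.45 1.27 0 0 0 -0.141 -1; 5.21 2.03 0 0 0 -0.141 -1",
  newtons=50,
)

```text
time: 0.72
tool_pos: [0.4032, -0.3677, 0.2309]
tcp_rot: [-180.0, -0.0, 57.9]
contact_force: [0.9, -1.5, 0.2]
opening: 1.002
```

Request:
send_rows(
  motion="4.88 2.74 1.62 0 0 -0.141 -1; 4.44 3.40 1.62 0 0 -0.141 -1; 3.92 3.99 1.62 0 0 -0.141 -1; 3.32 4.50 1.62 0 0 -0.141 -1; 2.66 4.92 1.62 0 0 -0.141 -1",
)

```text
time: 1.35
tool_pos: [0.6494, -0.2352, 0.1492]
tcp_rot: [-180.0, -0.0, 98.3]
contact_force: [1.0, -0.9, 1.2]
opening: 0.999
```

Request:
send_rows(
  motion="0 0 0 0 0 0 -1; 0 0 0 0 0 0 -1; 0 0 0 0 0 0 -1; 0 0 0 0 0 0 -1; 0 0 0 0 0 0 -1",
)

```text
time: 1.98
tool_pos: [0.6478, -0.2369, 0.1511]
tcp_rot: [179.9, 0.0, 98.0]
contact_force: [-0.4, -0.5, -0.8]
opening: 0.998
```

```bash
python3 - <<'E'
from h import *
import cv2
st=sensors.state();im=optics.get_image("wrist");print(st["tool_pos"],st["tcp_rot"],st["contact_force"])
cv2.imwrite("pics/w1.png",im[:,:,::-1])
c=campose("wrist",st)
W=[(.15,-.02,.003),(.15,.02,.003),(.03,.02,.008),(.03,-.02,.008),(.03,-.01,.05),(.03,.01,.05),(-.03,.01,.05),(-.03,-.01,.05)]
print(proj(c,place(W,(.648,-.2357,np.radians(97.98)))).round(1).tolist())
E
```

```text
[ 0.64783933 -0.23692153  0.15113672] [1.79947099e+02 3.57003390e-02 9.79612445e+01] [-0.43125942 -0.52811727 -0.84635953]
[[307.1, 25.8], [259.5, 25.7], [261.7, 169.7], [304.7, 169.8], [295.7, 176.8], [270.6, 176.8], [271.4, 246.8], [294.8, 246.8]]
```

View pics/w1.png

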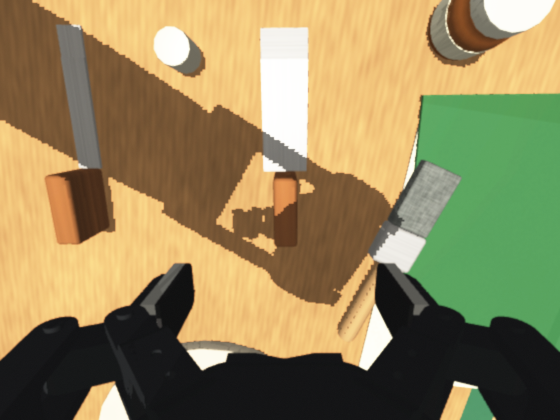

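The wrist view shows the handle top at cols 275–297, rows 176–246, about 2–3 px (1 mm) right of the prediction. I'll shift 1 mm in tool y and descend to TCP z ≈ 0.011. The neighbouring putty knife is clear of the fingers.

Request:
send_rows(
  motion="0 0.1 3 0 0 0 -0.3; 0 0 3 0 0 0 -0.3; 0 0 3 0 0 0 -0.3; 0 0 3 0 0 0 -0.3; 0 0 1 0 0 0 -0.3",
)

```text
time: 2.65
tool_pos: [0.6479, -0.2358, 0.0179]
tcp_rot: [-179.8, -0.1, 98.0]
contact_force: [0.4, 0.4, 1.2]
opening: 0.645
```

Request:
send_rows(
  motion="0 0 0.9 0 0 0 -0.3; 0 0 0 0 0 0 -0.3; 0 0 0 0 0 0 -0.3; 0 0 0 0 0 0 0; 0 0 0 0 0 0 0.2",
)

```text
time: 3.28
tool_pos: [0.6493, -0.2363, 0.0118]
tcp_rot: [180.0, 0.0, 98.0]
contact_force: [-0.0, 0.3, -0.1]
opening: 0.401
```

Request:
send_rows(
  motion="0 0 0 0 0 0 1; 0 0 0 0 0 0 1; 0 0 0 0 0 0 1; 0 0 0 0 0 0 1; 0 0 0 0 0 0 1",
  newtons=60,
)

```text
time: 3.9
tool_pos: [0.6493, -0.2363, 0.0116]
tcp_rot: [180.0, 0.0, 98.0]
contact_force: [-1.1, -0.3, 3.5]
opening: 0.227
```

Opening 0.227 is about 19 mm, so the handle is held. Now I'll lift and carry it to in front of the bed.

Request:
send_rows(
  motion="0 0 -2 0 0 0 1; 0 0 -3 0 0 0 1; 0 0 -3 0 0 0 1; 0 0 -2 0 0 0 1; 0 0 0 0 0 0 1",
)

```text
time: 4.53
tool_pos: [0.6499, -0.2365, 0.1135]
tcp_rot: [179.8, 0.1, 98.0]
contact_force: [-0.4, -1.3, -3.5]
opening: 0.228
```

```bash
python3 -c "
from plan import *
print(sensors.state()['contact_force'])
plan([.552,-.014,.10],87.5,10,1)"
```

```text
[-0.44131509 -1.27496218 -3.54134939]
2.34 -0.66 0.14 0 0 0.0184 1; 2.33 -0.70 0.14 0 0 0.0184 1; 2.31 -0.74 0.14 0 0 0.0184 1; 2.30 -0.79 0.14 0 0 0.0184 1; 2.28 -0.83 0.14 0 0 0.0184 1
2.27 -0.87 0.14 0 0 0.0184 1; 2.25 -0.91 0.14 0 0 0.0184 1; 2.24 -0.95 0.14 0 0 0.0184 1; 2.22 -0.99 0.14 0 0 0.0184 1; 2.20 -1.04 0.14 0 0 0.0184 1
```

Request:
send_rows(
  motion="2.34 -0.66 0.14 0 0 0.0184 1; 2.33 -0.70 0.14 0 0 0.0184 1; 2.31 -0.74 0.14 0 0 0.0184 1; 2.30 -0.79 0.14 0 0 0.0184 1; 2.28 -0.83 0.14 0 0 0.0184 1",
)

```text
time: 5.15
tool_pos: [0.5989, -0.124, 0.1023]
tcp_rot: [-179.8, -0.1, 92.7]
contact_force: [0.4, -0.2, -2.6]
opening: 0.226
```

Request:
send_rows(
  motion="2.27 -0.87 0.14 0 0 0.0184 1; 2.25 -0.91 0.14 0 0 0.0184 1; 2.24 -0.95 0.14 0 0 0.0184 1; 2.22 -0.99 0.14 0 0 0.0184 1; 2.20 -1.04 0.14 0 0 0.0184 1",
)

```text
time: 5.78
tool_pos: [0.55, -0.0129, 0.0955]
tcp_rot: [-179.8, -0.0, 87.4]
contact_force: [0.3, 1.3, -2.8]
opening: 0.224
```

Request:
send_rows(
  motion="0 0 0 0 0 0 1; 0 0 0 0 0 0 1; 0 0 0 0 0 0 1; 0 0 0 0 0 0 1; 0 0 0 0 0 0 1",
)

```text
time: 6.4
tool_pos: [0.5514, -0.014, 0.0972]
tcp_rot: [-180.0, 0.0, 87.5]
contact_force: [-0.6, -0.2, -2.6]
opening: 0.225
```

```bash
python3 - <<'E'
from h import *
import cv2
st=sensors.state();im=optics.get_image("wrist");print(st["tool_pos"],st["tcp_rot"],st["contact_force"])
cv2.imwrite("pics/w2.png",im[:,:,::-1])
cv2.imwrite("pics/s2.png",optics.get_image("scene")[:,:,::-1])
t=optics.get_image("top")[:,:,::-1]
cv2.imwrite("pics/t2.png",cv2.resize(t[70:230,95:375],None,fx=2.8,fy=2.8,interpolation=cv2.INTER_CUBIC))
c=campose("wrist",st)
B=[(.085,-.095,.03),(-.16,-.095,.03),(-.16,.095,.03),(.085,.095,.03),(0,-.095,.03),(0,.095,.03)]
print(proj(c,place(B,(.561,.193,np.radians(87.5)))).round(1).tolist())
E
```

```text
[ 0.55140099 -0.01402481  0.09721784] [-1.79996373e+02  5.77680319e-03  8.74522810e+01] [-0.60532844 -0.15553097 -2.58291136]
[[490.4, -376.7], [423.6, 161.4], [143.4, 161.2], [76.7, -377.3], [461.0, -140.2], [106.0, -140.6]]
```

View pics/w2.png

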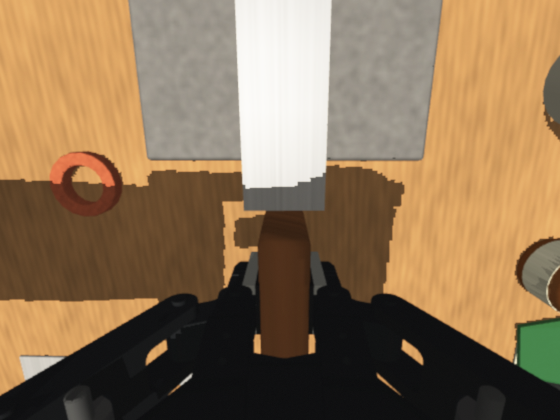

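View pics/t2.png

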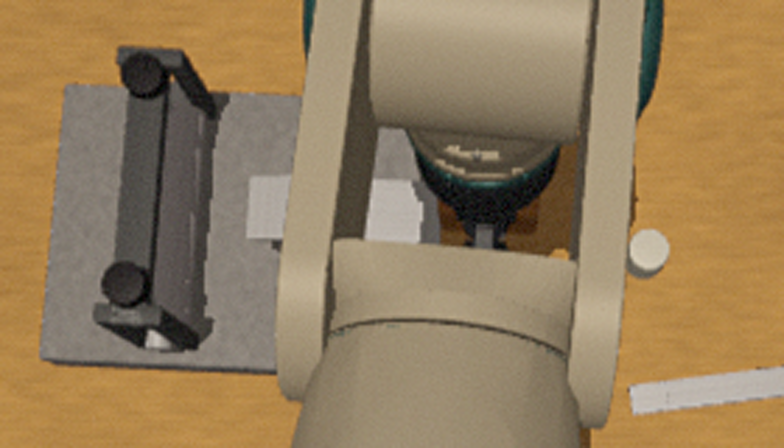

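View pics/s2.png

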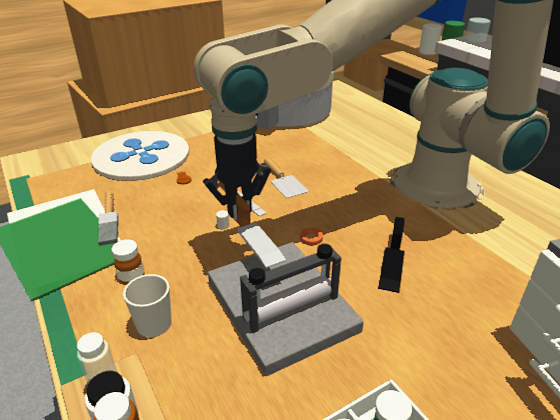

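The wrist view shows the bed's front edge at row 159, corners at cols 148 and 423. That is 2 px from the prediction, and the edge is square to the tool. The blade is centred at col 284. Next I'll check the held blade's pitch.

```bash
python3 - <<'E'
from h import *
st=sensors.state();c=campose("wrist",st)
p=st["tool_pos"];a=np.radians(87.5)
for pitch in (-2,0,2):   # + = nose up, about the grip
  for dx in (0,):
    L=[]
    th=np.radians(pitch)
    for X,Y in ((.03,.02),(.03,-.02),(.11,.02),(.11,-.02)):
        x,z=X,.008-.030
        L.append((x*np.cos(th)-z*np.sin(th),Y,x*np.sin(th)+z*np.cos(th)))
    P=place(L,(p[0],p[1],a),p[2]+.019)
    print(pitch,proj(c,P).round(1).tolist())
E
```

```text
-2 [[241.8, 211.6], [322.6, 211.7], [235.9, 31.8], [328.3, 31.9]]
0 [[241.5, 210.6], [322.9, 210.7], [234.5, 26.8], [329.7, 26.9]]
2 [[241.1, 209.7], [323.2, 209.8], [232.9, 21.9], [331.1, 22.0]]
```

```bash
python3 - <<'E'
import cv2,numpy as np
g=cv2.imread("pics/w2.png",0).astype(float)
for r in (5,27,60,100,150,175):
    row=g[r-2:r+3].mean(0);d=np.diff(row)
    l=220+np.argmax(d[220:265]);q=300+np.argmin(d[300:345]);print(r,l+.5,q+.5,q-l)
E
```

```text
5 234.5 331.5 97
27 235.5 330.5 95
60 236.5 329.5 93
100 238.5 327.5 89
150 240.5 326.5 86
175 241.5 322.5 81
```

The blade is level: 95 px wide at row 27 against 95.2 predicted. I'll lower it until it touches the bed.

Request:
send_rows(
  motion="0 0 1.5 0 0 0 1; 0 0 1.5 0 0 0 1; 0 0 1.5 0 0 0 1; 0 0 0.5 0 0 0 1; 0 0 0 0 0 0 1",
)

```text
time: 7.18
tool_pos: [0.5511, -0.0137, 0.0468]
tcp_rot: [-180.0, 0.0, 87.5]
contact_force: [0.5, -0.0, -2.4]
opening: 0.226
```

Request:
send_rows(
  motion="0 0 0.2 0 0 0 1; 0 0 0.15 0 0 0 1; 0 0 0.1 0 0 0 1; 0 0 0 0 0 0 1; 0 0 0 0 0 0 1",
)

```text
time: 7.8
tool_pos: [0.5514, -0.0137, 0.0429]
tcp_rot: [180.0, 0.0, 87.5]
contact_force: [0.2, 0.2, -3.3]
opening: 0.228
```

Request:
send_rows(
  motion="0 0 0.05 0 0 0 1; 0 0 0.05 0 0 0 1; 0 0 0 0 0 0 1; 0 0 0 0 0 0 1; 0 0 0 0 0 0 1",
)

```text
time: 8.43
tool_pos: [0.5514, -0.0137, 0.0418]
tcp_rot: [180.0, 0.0, 87.5]
contact_force: [-0.4, 0.1, -3.2]
opening: 0.228
```

Request:
send_rows(
  motion="0 0 0.03 0 0 0 1; 0 0 0.03 0 0 0 1; 0 0 0 0 0 0 1; 0 0 0 0 0 0 1; 0 0 0 0 0 0 1",
)

```text
time: 9.05
tool_pos: [0.5514, -0.0138, 0.0415]
tcp_rot: [180.0, 0.0, 87.5]
contact_force: [-2.2, -1.0, 3.3]
opening: 0.22
```

Contact at 0.0415, as predicted. Now I'll slide it in.

Request:
send_rows(
  motion="0.5 0 0 0 0 0 1; 0.6 0 0 0 0 0 1; 0.6 0 0 0 0 0 1; 0.6 0 0 0 0 0 1; 0.4 0 0 0 0 0 1",
)

```text
time: 9.68
tool_pos: [0.5529, 0.0135, 0.0416]
tcp_rot: [179.9, 0.0, 87.5]
contact_force: [-1.0, -6.0, 3.7]
opening: 0.224
```

Request:
send_rows(
  motion="0.3 0 0 0 0 0 1; 0.3 0 0 0 0 0 1; 0.3 0 0 0 0 0 1; 0.3 0 0 0 0 0 1; 0.3 0 0 0 0 0 1",
)

```text
time: 10.3
tool_pos: [0.5535, 0.0282, 0.0416]
tcp_rot: [179.9, 0.0, 87.5]
contact_force: [-0.5, -5.8, 4.9]
opening: 0.22
```

Request:
send_rows(
  motion="0.3 0 0 0 0 0 1; 0.3 0 0 0 0 0 1; 0.3 0 0 0 0 0 1; 0.3 0 0 0 0 0 1; 0.3 0 0 0 0 0 1",
)

```text
time: 10.92
tool_pos: [0.5542, 0.0432, 0.0416]
tcp_rot: [180.0, 0.0, 87.5]
contact_force: [-0.3, -5.8, 5.3]
opening: 0.227
```

Request:
send_rows(
  motion="0.3 0 0 0 0 0 1; 0.3 0 0 0 0 0 1; 0.3 0 0 0 0 0 1; 0.3 0 0 0 0 0 1; 0.3 0 0 0 0 0 1",
)

```text
time: 11.55
tool_pos: [0.5548, 0.0574, 0.0416]
tcp_rot: [180.0, 0.1, 87.5]
contact_force: [-1.0, -13.8, 6.5]
opening: 0.226
```

Request:
send_rows(
  motion="0.3 0 0 0 0 0 1; 0.3 0 0 0 0 0 1; 0.3 0 0 0 0 0 1; 0.3 0 0 0 0 0 1; 0 0 0 0 0 0 1",
)

```text
time: 12.18
tool_pos: [0.5553, 0.0687, 0.0416]
tcp_rot: [180.0, 0.2, 87.4]
contact_force: [0.5, -12.3, 5.5]
opening: 0.227
```

```bash
python3 - <<'E'
from h import *
import cv2
s=optics.get_image("scene")[:,:,::-1];cv2.imwrite("pics/s3full.png",s)
cv2.imwrite("pics/s3.png",cv2.resize(s[225:375,190:370],None,fx=4,fy=4,interpolation=cv2.INTER_CUBIC))
t=optics.get_image("top")[:,:,::-1];cv2.imwrite("pics/t3.png",cv2.resize(t[70:230,95:375],None,fx=2.8,fy=2.8,interpolation=cv2.INTER_CUBIC))
E
```

```text
(no output)
```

View pics/s3.png

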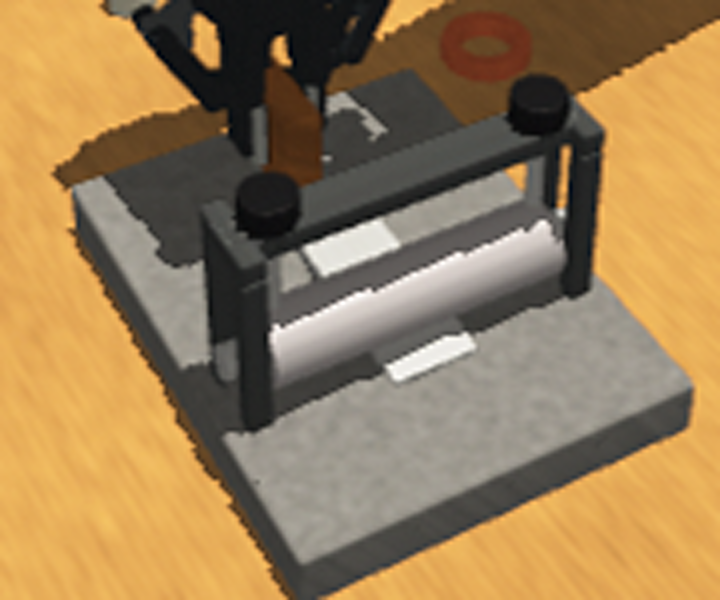

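View pics/t3.png

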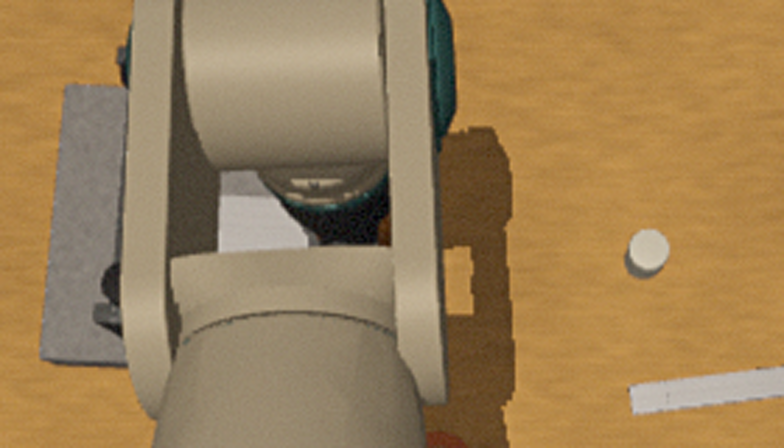

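The scene view shows the nose straight out under the roller, its lower edge from about (400,382) to (475,350) in the crop. The drag stepped up from 6 N to 12–14 N, consistent with the roller riding up. I'll measure the nose position.

```bash
python3 - <<'E'
from h import *
s=campose("scene")
uv=unz([(400,382),(475,352)],4,190,225)
for g in ((.5631,.1941,87.4),(.561,.1928,87.5)):
    P=back(s,uv,.030);a=np.radians(g[2]);d=P[:,:2]-g[:2]
    print(d@[np.cos(a),np.sin(a)],d@[-np.sin(a),np.cos(a)])
st=sensors.state();print(st["tool_pos"],(st["tool_pos"][:2]-np.array([.561,.1928]))@[np.cos(a),np.sin(a)]+.15)
E
```

```text
[0.02211883 0.02290558] [-0.01514306  0.02162263]
[0.02348273 0.02433364] [-0.01722294  0.01954133]
[0.55537878 0.06875948 0.04160586] 0.0258323465963589
```

The nose is 23–26 mm past the roller axis. The target is 18 + 30 = 48 mm, so I'll advance about 24 mm.

Request:
send_rows(
  motion="0.3 0 0 0 0 0 1; 0.3 0 0 0 0 0 1; 0.3 0 0 0 0 0 1; 0.3 0 0 0 0 0 1; 0.3 0 0 0 0 0 1",
)

```text
time: 12.9
tool_pos: [0.556, 0.0835, 0.0416]
tcp_rot: [180.0, 0.2, 87.4]
contact_force: [0.0, -13.7, 6.1]
opening: 0.223
```

Request:
send_rows(
  motion="0.3 0 0 0 0 0 1; 0.3 0 0 0 0 0 1; 0.3 0 0 0 0 0 1; 0 0 0 0 0 0 1; 0 0 0 0 0 0 1",
)

```text
time: 13.52
tool_pos: [0.5564, 0.0928, 0.0416]
tcp_rot: [180.0, 0.1, 87.4]
contact_force: [0.5, -12.1, 6.0]
opening: 0.228
```

```bash
cat > look.py <<'E'
from h import *
import cv2,sys
s=optics.get_image("scene")[:,:,::-1]
cv2.imwrite("pics/%s.png"%sys.argv[1],cv2.resize(s[225:375,190:370],None,fx=4,fy=4,interpolation=cv2.INTER_CUBIC))
st=sensors.state();print(st["tool_pos"],st["tcp_rot"],st["contact_force"])
E
python3 look.py s4
```

```text
[0.55642222 0.09283947 0.04160223] [1.79954308e+02 1.43650696e-01 8.74234210e+01] [ -0.48312744 -10.48756414   5.99057861]
```

View pics/s4.png

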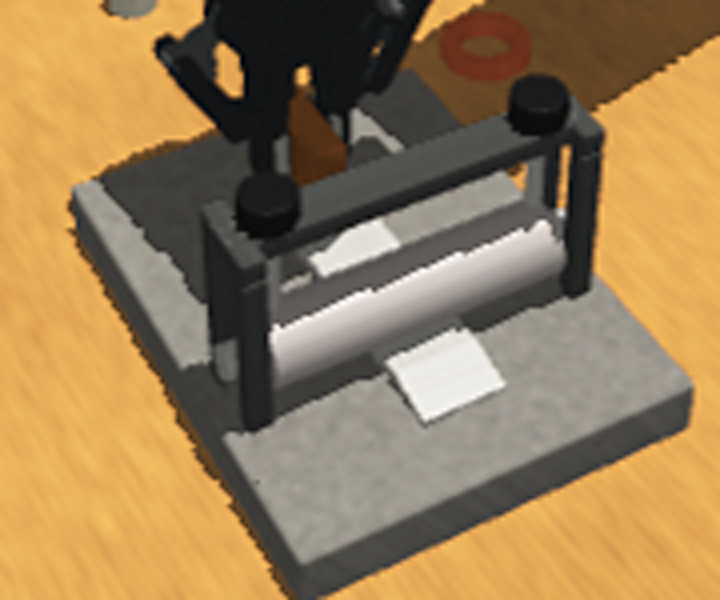

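```bash
python3 - <<'E'
from h import *
s=campose("scene")
uv=unz([(430,424),(505,388)],4,190,225)
for g in ((.5631,.1941,87.4),(.561,.1928,87.5)):
    P=back(s,uv,.030);a=np.radians(g[2]);d=P[:,:2]-g[:2]
    print(d@[np.cos(a),np.sin(a)],d@[-np.sin(a),np.cos(a)])
st=sensors.state();print((st["tool_pos"][:2]-np.array([.561,.1928]))@[np.cos(a),np.sin(a)]+.15)
E
```

```text
[0.04788141 0.04628041] [-0.01538159  0.02225816]
[0.04924486 0.04770955] [-0.01750643  0.02013605]
0.049934927786725924
```

The nose is about 48 mm past the axis, 30 mm beyond the roller's far side. I'll ease off the push preload, then release.

Request:
send_rows(
  motion="-0.05 0 -0.03 0 0 0 1; -0.05 0 -0.02 0 0 0 1; -0.02 0 0 0 0 0 1; 0 0 0 0 0 0 1; 0 0 0 0 0 0 1",
  newtons=30,
)

```text
time: 14.2
tool_pos: [0.5564, 0.0928, 0.0417]
tcp_rot: [179.9, 0.0, 87.5]
contact_force: [2.5, -4.5, 2.2]
opening: 0.228
```

Request:
send_rows(
  motion="0 0 0 0 0 0 0.5; 0 0 0 0 0 0 0.4; 0 0 0 0 0 0 0.2; 0 0 0 0 0 0 0; 0 0 0 0 0 0 -0.2",
)

```text
time: 14.82
tool_pos: [0.556, 0.0931, 0.0416]
tcp_rot: [-180.0, 0.0, 87.5]
contact_force: [-0.7, -0.4, -0.7]
opening: 0.596
```

Request:
send_rows(
  motion="0 0 0 0 0 0 -0.3; 0 0 0 0 0 0 -0.3; 0 0 -1 0 0 0 -0.3; 0 0 -2 0 0 0 -0.3; 0 0 -2 0 0 0 -0.3",
)

```text
time: 15.45
tool_pos: [0.5562, 0.093, 0.093]
tcp_rot: [180.0, -0.0, 87.5]
contact_force: [0.2, 0.3, -1.0]
opening: 0.653
```

Released with forces near zero. I'll rise and back away, then look.

Request:
send_rows(
  motion="0 0 -3 0 0 0 -0.3; 0 0 -4 0 0 0 -0.3; -2 0 -4 0 0 0 -0.3; -4 0 -2 0 0 0 -0.3; -5 0 0 0 0 0 -0.3",
)

```text
time: 16.08
tool_pos: [0.5519, -0.0175, 0.2252]
tcp_rot: [179.7, 0.0, 87.6]
contact_force: [1.4, -0.2, -1.6]
opening: 0.648
```

Request:
send_rows(
  motion="-5 0 0 0 0 0 -0.3; -5 0 0 0 0 0 -0.3; -5 0 0 0 0 0 -0.3; -3 0 0 0 0 0 -0.3; 0 0 0 0 0 0 -0.3",
)

```text
time: 16.7
tool_pos: [0.5429, -0.1986, 0.2222]
tcp_rot: [180.0, 0.0, 87.3]
contact_force: [1.1, 0.3, -0.7]
opening: 0.647
```

```bash
python3 look.py s5; python3 - <<'E'
from h import *
import cv2
t=optics.get_image("top")[:,:,::-1];cv2.imwrite("pics/t5full.png",t);cv2.imwrite("pics/t5.png",cv2.resize(t[70:230,95:275],None,fx=3.7,fy=3.7,interpolation=cv2.INTER_CUBIC))
E
```

```text
[ 0.54312163 -0.19721558  0.22219499] [ 1.79976858e+02 -4.01663681e-03  8.73881113e+01] [-0.33933384 -0.38568701  0.53048177]
```

View pics/s5.png

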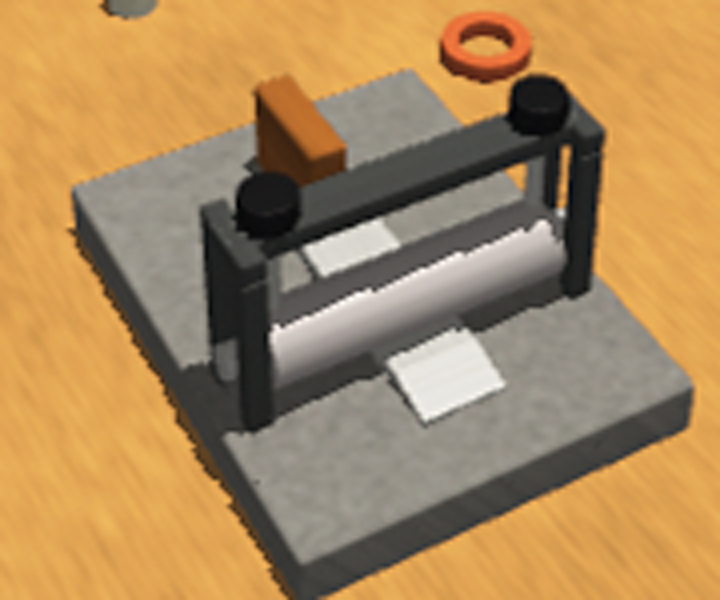

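View pics/t5.png

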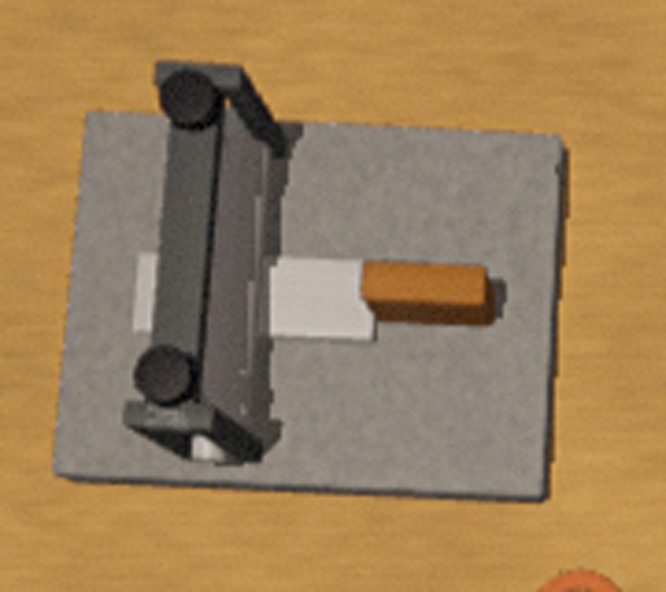

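View pics/t5full.png

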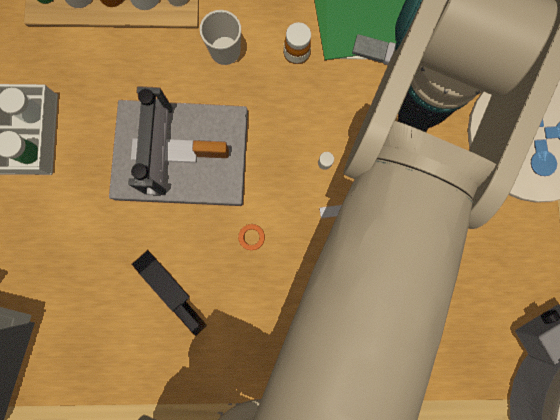

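```bash
python3 - <<'E'
from h import *
t=campose("top");s=campose("scene")
g=(.5595,.1921,np.radians(87.64))
P=back(t,unz([(138,253),(132,331)],3.7,95,70),.033);d=P[:,:2]-g[:2];a=g[2]
print(d@[np.cos(a),np.sin(a)],d@[-np.sin(a),np.cos(a)])
# same-image: bed back corners
P=back(t,unz([(87,112),(55,474),(565,137),(545,499)],3.7,95,70),.03);d=P[:,:2]-g[:2]
print(d@[np.cos(a),np.sin(a)])
E
```

```text
[0.05131451 0.0509329 ] [-0.02103428  0.01923207]
[ 0.08423662  0.08357894 -0.15996597 -0.15936926]
```

The estimates are 47–49 mm (scene), 51 mm (top) and 50 mm (arm pose), so the nose stands about 29–33 mm beyond the roller. That meets the task, so I'll hand it in.

```bash
python3 -c "
from bench import order,sensors
print(sensors.state()['time'],order.close_job())"
```

```text
the job is handed in; nothing more can be done
16.8 None
```

The wide feeler blade is set in the press and the job is handed in at 16.8 s. I gripped it by the handle, laid it flat on the bed's longer side and slid it straight in under the roller. I then eased off the push, let go and backed the arm away.

- **Drag:** the push force rose from about 6 N of bed friction to 12–14 N under the roller. That puts the roller's own drag at about 6–8 N, within the 3–10 N given.
- **Roller height:** I could not measure the roller's rise directly. The tool height stayed at 41.6 mm during the slide, so the blade was not lifted.
- **Nose position:** the checks disagree by a few mm. Beyond the roller's far side, the scene camera gives about 28–31 mm, the arm pose 32 mm and the top camera 33 mm.
- **Final state:** the blade lies flat, straight and centred within about 3 mm, with nothing touching it. I did not touch the slim blade or the black look-alike. The arm hid most of the slim blade in the last top view, so I could only confirm its nose was still in place.

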